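# Couple the bar-code reader onto its ball mount

## Task

The bar-code reader has come off its ball mount. Raise the handle of its coupler, pick the reader up and lower it, without dropping it, onto the ball; while you still hold it, push it level and fully home on the collar, with about 20 N on the mount (weight included) for half a second. Then press the handle fully down so that the coupler locks on the ball. Never load the mount with more than 40 N, and leave the other things on the table where they are.

Things in the scene. Friction and masses are not known exactly. Their poses are not given: they have to be found in the camera images.
- reader: Bar-code reader with ball coupler, loose, about 0.75 kg, x -36 to 113, 72 wide, flat underside. Origin: centre of the socket's mouth, on the underside; z up; x runs from the socket to the reader head. Grey coupler housing (x -36 to 45, 46 tall), black grip block, white head (x 69 to 113, 24 tall). Socket: 32 square, open below, 36 deep, mouth flared to 44 over the lowest 8. Any yaw on the ball will do.
- reader_grip (a point): Point in the middle of the reader's black grip block (x 39 to 71, 36 wide across y, 40 tall), at reader (55, 0, 26); axes as reader. Grasp here from above, fingers closing along the reader's y, once the handle is raised out of the way (at 2.0 to 2.2 rad; below about 1.5 it blocks a gripper). The centre of mass lies about 30 from here towards the socket, so grip firmly.
- handle (a joint): Coupler handle's angle, rad. 0: fully down along +x over the housing, locked (the hooked steel jaw on its underside closes the socket). It grows as the free end is raised up and over, away from the head, to a stop at 2.2, leaning back past upright. Friction of 0.1 N m holds it where it is left. The ball enters freely only with the handle raised; the jaw closes only if the ball is home.
- handle_hinge (a point): The handle's hinge axis, along the reader's y, at reader (-27, 0, 52); axes as reader.
- handle_paddle (a point): Centre of the black paddle at the handle's free end, 114 from the hinge: 24 long, 14 wide (along the reader's y), 14 thick, with a small round boss on each side (18 over the bosses); the bar is 10 wide. With the handle down it is at reader (87, 0, 52), 21 clear of the head below it. Pinch it lightly across the bosses from above: it turns between the pads as it is led round the hinge.
- handle_pad (a point): Centre of the top face of the 22 x 22 thumb pad on the handle, 42 from the hinge: with the handle down at reader (15, 0, 60), above the ball. About 3 N here moves the handle; pressing here bears straight on the mount and does not tip the reader.
- mount: Ball mount, fixed to the table: base plate 120 x 120 x 12, column, and a head: flat round collar (84 diameter), neck (14) and steel ball (30 diameter, centre 20 above the collar's top). Origin: underside of the plate on the column's axis, z up. The head's height differs each time and is not measured: collar top 62 to 102, ball top 97 to 137 above the origin. It does not sink under load.
- mount_low (a point): Point on the column's axis, 62 above the mount's origin: the lowest that the collar's top can be. The head also floats sideways: it may stand up to 4 off the axis along the mount's x and y, unmeasured, and yields to a side push of 2.5 N, so the flared socket centres it. Seated, the reader's underside lies flat on the collar.
- mouse: Black computer mouse, 105 x 60 x 34, loose; origin: centre of its underside.
- jar: Small specimen jar, 40 diameter, 45 tall, loose; origin: centre of its underside.
- marker: Marker pen, 120 x 13 x 13, lying loose along its x; origin: centre of its underside.
- bottle: White reagent bottle, 60 diameter, 130 tall, loose; origin: centre of its underside.
- tray: Open white tray, 160 x 110 x 35, loose; origin: centre of its underside.
- tube_rack: White rack of capped sample tubes, 100 x 200 x 98, loose; origin: centre of its underside.
- tip_box: Blue pipette-tip box with clear lid, 120 x 85 x 63, loose; origin: centre of its underside.

How it is judged:
By the outcome, as a careful person would: the job done as asked, in the order asked, and still so for the second after the job is handed in, with the robot touching nothing.
It also fails if it takes over 72 s, if anything falls off the work surface, if the arm or the gripper's body presses on something with over 40 N, if the wrist force passes 120 N, or if a joint passes its speed limit or range.

## Robot

A 6-joint arm with a two-finger parallel gripper is mounted at the origin on the work surface. World frame = base frame: x ahead of the robot, y to its left, z up, the work surface at z = 0. Lengths are in mm, angles in rad, forces in N, time in s.
With the tool pointing down it reaches from about 325 to 850 mm from the base axis. Payload 15.5 kg.
Tool frame: the origin (TCP) lies on the centre line of the jaws, within the pads' length; the fingertips stand ctrl.finger_overhang ahead of it and the grasp point (between the pads) lies 5 mm behind it (ctrl.finger_overhang is the distance from the TCP to the fingertips, in mm); z points along the fingers, y is the direction in which the jaws open and shut (so a half turn about z gives the same grasp; the last joint's range is limited). The gripper opens to 91 mm and grips with 3 to 60 N. Pads are 32 mm wide; open, the fingers measure 118 mm over their backs; the gripper's body (76 mm by 178 mm) begins 60 mm behind the grasp point.
Start: joints at [-1.357, 0.494, 1.345, -0, 1.302, -0.096], TCP at [190.544, -595.247, 227.915] pointing down, gripper open.
Joint ranges: [-2.91, 2.91], [-0.82, 2.16], [0.22, 2.67], [-1.22, 4.37], [0.12, 2.79], [-3.08, 3.08]. Speed limits (rad/s): [1.89, 1.89, 2.57, 3.01, 3.01, 3.01].

## Interface

Orientations are given as a 3x3 rotation matrix whose columns are the frame's x, y, z axes.
In Python, from workcell import telemetry, viewer, job, ctrl gives the robot as it stands.
- The arm moves only by the shell command python3 -m jog 'ROWS' [FORCE]. ROWS is JSON, one flat list of numbers, 5 for each row, row after row: the opening, from -1 (shut) to 1 (fully open), then the shift along the tool's x, y, z in mm, then the turn about the tool's z in degrees. In form: [jaw, tx, ty, tz, roll, jaw, tx, ty, tz, roll, ...]. A call has 1 to 10 rows; each row is the pose to reach, as a shift and turn from the pose commanded when the call began, along the tool's axes at that moment; what a row does not reach only later rows make up. A row lasts 1/8 s, in which the tool goes at most 62.5 mm and 10.7 degrees, less where a joint would pass 70% of its speed; a pose out of reach is approached as far as the arm can. A call with a gripper value outside its range is refused whole. The fingers move at their own pace and stop on an object; FORCE is the grip in N (left out, the last holds). Time passes only in rows, so rows that repeat a pose let the fingers close. It gives the time, the measured TCP pose, the force and the opening at its end, in the units of the state.
- telemetry.state(): the state, without advancing time (a new reading comes with each control period).
- viewer.snapshot(name): name is "scene" or "top" or "wrist"; returns (picture, depth): 480x640x3 uint8, blue, green, red; 480x640 float32, mm along the optical axis (not along the pixel's ray), 0 where there is no reading.
- viewer.camera_params(name): a dict with "fov_y" (degrees; the focal length in pixels is half the picture's height over the tangent of half this angle, whatever the lens; pixels are square), "cx", "cy" (the principal point, pixels), "R" (3x3) and "t" (3): a world point X has camera coordinates R X + t. Camera axes: x right, y down, z forward; pixel columns grow to the right and rows downward; lengths in mm; the calibration is good to about 2 mm. A picture is of the moment at which its call begins: read the wrist's pose just before it. camera_params takes no time and is no camera call; for the wrist camera it gives the pose at the moment of the call.
- job.close_job(): hands the job in, once; it reports no verdict.
Trained networks look in the newest picture that a camera, given by its name, has taken for a name from the list of things; names that differ only in an ending like _2 or _b are one class to them, and where a whole thing is asked for, a point or a joint stands for the part that bears it (a point fixed in the world has none). Each returns a list of dicts, best first, with "conf" (0 to 1); they miss things now and then, are a little off and sometimes report something else, mostly with a low value. They report only what shows in the picture. A call takes as long as a camera call.
- viewer.trace(query, camera): "region" (480x640 bool, what is visible of it) and "box" ([left, top, right, bottom] in pixels, round what is visible of it).
The state is a dict: "clock": time; "joints": joint angles; "joint_velocities": joint speeds; "joint_efforts": joint torques, N m; "tcp_pos": TCP position; "tool_rot": TCP orientation; "contact_force": force on the tool from outside, world axes, zero at the start; "moment": the same for the moment, N m; "grip_width": opening from 0.0 (shut) to 1.0 (fully open).
Only numpy, scipy, OpenCV 4.12 (cv2) and the standard library are available. Lean on these libraries where they do the work, as an engineer would, in place of code of your own. Each camera call takes 0.05 s, during which the arm holds its last target. There are 200 camera calls.

## Working session

There is one attempt and no reset: what is moved stays moved. The work goes in short steps, Python scripts to look and compute and a shell command to move; the robot and the scene stay as the last step left them, time stands still between calls to the robot, and variables do not carry over. Pictures are saved under pics/ and viewed, about 8 in all and at most 12, crops included, and the job is handed in when it is done.

```bash
ls; mkdir -p pics; cat > h.py <<'E'
import numpy as np, cv2
from workcell import telemetry, viewer, job, ctrl
def cam(n):
    p=viewer.camera_params(n); return 240/np.tan(np.radians(p["fov_y"])/2),p["cx"],p["cy"],np.array(p["R"]),np.array(p["t"])
def pts(n,d,m,c=None):
    f,cx,cy,R,t=c or cam(n); v,u=np.nonzero(m&(d>0)); z=d[v,u]
    return (np.c_[(u-cx)/f*z,(v-cy)/f*z,z]-t)@R
def proj(n,X,c=None):
    f,cx,cy,R,t=c or cam(n); q=np.atleast_2d(X)@R.T+t; return np.c_[q[:,0]/q[:,2]*f+cx,q[:,1]/q[:,2]*f+cy]
E
python3 - <<'E'
from h import *
print(ctrl.finger_overhang, telemetry.state())
ims=[]
for n in("scene","top"):
    im,d=viewer.snapshot(n); cv2.imwrite(f"pics/{n}0.png",im); np.save(f"pics/{n}0.npy",d)
    f,cx,cy,R,t=cam(n); print(n,f,cx,cy,-R.T@t)
    for q in("reader","mount","handle_paddle","handle_pad","mouse","jar","marker","bottle","tray","tube_rack","tip_box"):
        for r in viewer.trace(q,n)[:2]:
            P=pts(n,d,r["region"]); print(q,round(r["conf"],2),r["box"],np.round(np.median(P,0)) if len(P) else None, np.round(np.percentile(P,2,0)),np.round(np.percentile(P,98,0)))
E
```

```text
pics
14.0 {'clock': 0.0, 'joints': array([-1.35649388e+00,  4.94194495e-01,  1.34613951e+00,  4.14170478e-05,
        1.30249809e+00, -9.54965961e-02]), 'joint_velocities': array([-0.00043555,  0.00079288,  0.00093038, -0.0003812 ,  0.00093105,
       -0.0003894 ]), 'joint_efforts': array([-1.18878699e-03, -8.78818202e+01, -3.81856585e+01,  7.05081993e-02,
        5.34686039e-02, -1.21695780e-04]), 'tcp_pos': array([ 190.48164133, -594.88078531,  227.32838666]), 'tool_rot': array([[ 9.52398228e-01,  3.04856630e-01, -2.24564311e-04],
       [ 3.04856671e-01, -9.52397460e-01,  1.21957827e-03],
       [ 1.57922041e-04, -1.22998411e-03, -9.99999231e-01]]), 'contact_force': array([ 0.11371518,  0.06363173, -0.2646564 ]), 'moment': array([ 0.0320261 ,  0.07631381, -0.05609818]), 'grip_width': 1.0047007691868528}
scene 548.9865737160914 329.15757329714256 243.90578946634537 [ 922.04469672 -612.27755033 1046.6470603 ]
reader 0.81 [324.6, 161.7, 377.4, 220.8] [519. 187.  42.] [427. 148.   1.] [572. 242.  64.]
reader 0.39 [262.6, 290.7, 338.4, 363.2] [ 611. -189.   15.] [ 534. -236.    4.] [ 6
[... 2095 characters left out ...]
51. -25.  -4.] [591.  14.  53.]
jar 0.19 [148.2, 177.8, 178.8, 198.0] [679. 417.  89.] [657. 399.  10.] [709. 451. 134.]
marker 0.49 [327.1, 286.4, 346.8, 333.9] [359. -19.  12.] [306. -45.  -3.] [411.   5.  19.]
bottle 0.98 [146.9, 174.2, 178.5, 198.2] [680. 417.  89.] [657. 399.   7.] [711. 450. 134.]
bottle 0.68 [364.6, 192.7, 427.5, 248.4] [ 592. -165.   17.] [ 535. -234.    5.] [ 661. -110.  127.]
tray 0.7 [133.3, 240.5, 185.2, 309.2] [458. 448.   6.] [381. 389.  -3.] [536. 498.  38.]
tube_rack 0.82 [449.3, 168.0, 534.5, 224.1] [ 646. -411.   57.] [ 594. -513.    7.] [ 703. -317.  104.]
tip_box 0.66 [483.0, 242.5, 519.8, 291.7] [ 465. -433.   62.] [ 408. -480.   10.] [ 522. -399.   71.]
```

```bash
python3 - <<'E'
import cv2,numpy as np
a=cv2.imread("pics/scene0.png");b=cv2.imread("pics/top0.png")
A=cv2.resize(a[150:235,310:395],(400,400),interpolation=3)
B=cv2.resize(b[220:300,215:295],(400,400),interpolation=3)
C=cv2.resize(b[180:260,355:435],(400,300*400//300),interpolation=3)[:,:]
cv2.imwrite("pics/v1.png",np.vstack([np.hstack([cv2.resize(a[90:490],(400,250)),cv2.resize(b[90:490],(400,250))]),np.hstack([A[:350],B[:350]])]))
E
```

```text
(no output)
```

View pics/v1.png

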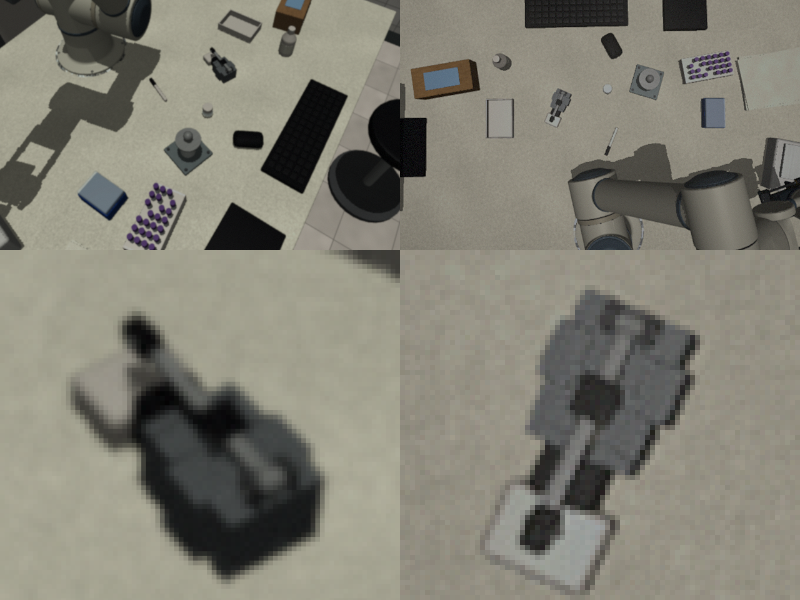

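```bash
python3 -m jog '[1,38,-47,-10,-10, 1,76,-94,-20,-20, 1,114,-141,-30,-30, 1,152,-188,-40,-40, 1,190,-235,-50,-50, 1,228,-282,-60,-60, 1,266,-329,-70,-70, 1,304,-376,-80,-80, 1,342,-423,-90,-90, 1,380,-470,-100,-100]'; python3 - <<'E'
from h import *
s=telemetry.state(); f,cx,cy,R,t=cam("wrist"); c=-R.T@t; T=s["tool_rot"]
print(s["tcp_pos"],T.round(3),s["joints"],"cam in tool",T.T@(c-s["tcp_pos"]),"opt axis in tool",T.T@R[2],"right",T.T@R[0],f)
d=np.array([500,200,330])-s["tcp_pos"];print("to target tool",T.T@d, "yaw y",np.degrees(np.arctan2(T[1,1],T[0,1])))
E
```

```text
clock: 2.45
tcp_pos: [409.6, -29.8, 328.6]
tool_rot: [[-0.471, 0.882, 0.001], [0.882, 0.471, -0.0], [-0.001, 0.001, -1.0]]
contact_force: [0.7, -0.8, -0.8]
grip_width: 0.997
[409.56617996 -29.84414901 328.58355535] [[-0.471  0.882  0.001]
 [ 0.882  0.471 -0.   ]
 [-0.001  0.001 -1.   ]] [-2.18342105e-01  8.14462732e-02  1.66756456e+00 -5.66790455e-05
  1.39157183e+00 -7.08284434e-01] cam in tool [  70.40485124    0.35101123 -157.5574256 ] opt axis in tool [-0.25058204  0.00111999  0.96809472] right [ 7.94094860e-05  9.99999351e-01 -1.13634841e-03] 360.1751723944031
to target tool [160.24651228 187.95673682  -1.39116613] yaw y 28.07221960758725
```

```bash
python3 -m jog '[1,40,47,0,-10, 1,80,94,0,-20, 1,120,141,0,-30, 1,160,188,0,-39, 1,160,188,0,-39,1,160,188,0,-39]'; python3 - <<'E'
from h import *
s=telemetry.state(); n="wrist"; c=cam(n); im,d=viewer.snapshot(n); cv2.imwrite("pics/w1.png",im); np.savez("pics/w1.npz",d=d)
for q in("reader","reader_grip","handle_paddle","handle_pad","handle_hinge","handle"):
    for r in viewer.trace(q,n)[:2]:
        P=pts(n,d,r["region"],c); print(q,round(r["conf"],2),r["box"],np.round(np.median(P,0),1), np.round(np.percentile(P,2,0)),np.round(np.percentile(P,98,0)))
        if q=="reader" and r["conf"]>.6:
            for a,b in((10,30),(38,48),(55,62),(62,70)):
                m=(P[:,2]>a)&(P[:,2]<b); Q=P[m][:,:2].astype(np.float32); print(a,b,len(Q), cv2.minAreaRect(Q) if len(Q)>20 else None)
E
```

```text
clock: 3.2
tcp_pos: [500.7, 197.2, 327.7]
tool_rot: [[-0.919, 0.395, -0.001], [0.395, 0.919, -0.0], [0.0, -0.001, -1.0]]
contact_force: [0.4, -0.2, -0.3]
grip_width: 0.999
reader 0.69 [292.7, 140.7, 353.1, 264.7] [504.7 204.2  46.5] [431. 155.  15.] [568. 250.  65.]
10 30 1449 ((476.6632080078125, 214.16668701171875), (70.47945404052734, 99.83080291748047), 65.56863403320312)
38 48 2577 ((518.8012084960938, 194.73202514648438), (71.2659912109375, 106.9041519165039), 65.35865020751953)
55 62 768 ((505.75830078125, 202.2070770263672), (29.960708618164062, 131.98324584960938), 64.22392272949219)
62 70 562 ((504.29620361328125, 198.73521423339844), (25.81397819519043, 131.95220947265625), 67.2446517944336)
reader_grip 0.66 [294.0, 138.5, 353.1, 267.0] [504.1 204.5  46.5] [430. 156.  20.] [566. 250.  65.]
handle_pad 0.94 [311.6, 158.8, 333.0, 261.2] [505.9 201.9  61.3] [446. 174.  35.] [561. 230.  66.]
handle_hinge 0.97 [291.2, 139.2, 353.6, 267.3] [504.1 204.1  46.4] [430. 155.   7.] [568. 250.  65.]
handle 0.67 [310.2, 154.2, 327.7, 262.4] [508.6 201.6  61.6] [447. 173.  56.] [561. 230.  66.]
```

View pics/w1.png

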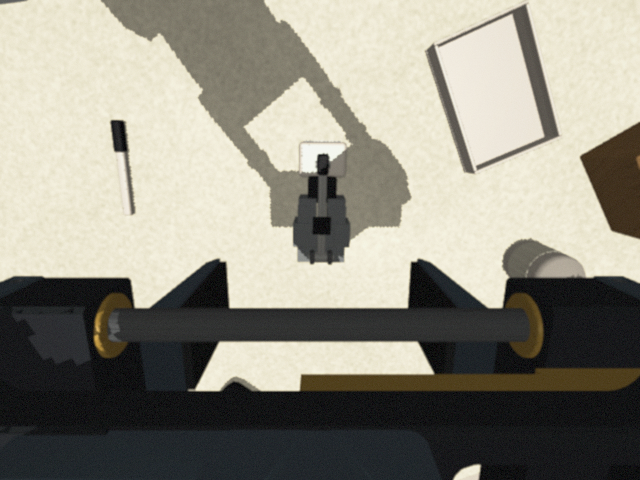

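```bash
python3 - <<'E'
from h import *
s=telemetry.state(); n="wrist"; c=cam(n); im,d=viewer.snapshot(n)
M=viewer.trace("reader",n)[0]["region"]; H=viewer.trace("handle",n)[0]["region"]
P=pts(n,d,M,c); P=P[P[:,2]>14]
w=P[(P[:,2]>38)&(P[:,2]<50)]; rect=cv2.minAreaRect(w[:,:2].astype(np.float32)); print(rect)
hd=P[(P[:,2]>17)&(P[:,2]<30)];print(cv2.minAreaRect(hd[:,:2].astype(np.float32)))
h=pts(n,d,H,c); h=h[h[:,2]>50]; l=cv2.fitLine(h[:,:2].astype(np.float32),cv2.DIST_HUBER,0,.01,.01).ravel(); print("handle line",l,np.degrees(np.arctan2(l[1],l[0])))
for yaw in(155.5,):
    a=np.radians(yaw); X=np.array([np.cos(a),np.sin(a)]);Y=np.array([-X[1],X[0]])
    u=P[:,:2]@X; v=P[:,:2]@Y; print("x ext",np.percentile(u,[.3,1,99,99.7]),"y ext house",np.percentile(w[:,:2]@Y,[.5,2,98,99.5]), "head y",np.percentile(hd[:,:2]@Y,[1,3,97,99]))
    hu=h[:,:2]@X; hv=h[:,:2]@Y
    for lo in np.arange(hu.min(),hu.max(),8):
        k=(hu>=lo)&(hu<lo+8); print(round(lo-u.min(),1),k.sum(),np.percentile(h[k,2],[50,90]).round(1),hv[k].mean().round(1), np.ptp(np.percentile(hv[k],[3,97])).round(1))
    print(X,Y)
E
```

```text
((519.0906372070312, 194.67324829101562), (71.66637420654297, 107.19115447998047), 65.49331665039062)
((476.32879638671875, 213.78604125976562), (69.9224853515625, 99.7730941772461), 65.75569152832031)
handle line [ 9.1165739e-01 -4.1095105e-01  5.0036127e+02  2.0275279e+02] -24.264593
x ext [-443.77202607 -442.26349892 -296.75542639 -295.58931922] y ext house [-427.34823011 -425.1851975  -359.15611073 -356.71115374] head y [-421.45965052 -420.10259371 -363.55029621 -362.18496437]
6.2 59 [59.4 60.6] -392.5 10.0
14.2 51 [57.3 58.3] -392.5 9.3
22.2 49 [57.6 58.6] -392.5 8.7
30.2 44 [58.  59.2] -392.3 8.5
38.2 69 [62.5 63.2] -392.3 17.9
46.2 109 [62.8 63.7] -391.9 18.0
54.2 106 [62.8 64.1] -391.6 17.9
62.2 58 [59.3 60.4] -391.9 9.6
70.2 58 [59.8 60.8] -392.0 9.6
78.2 60 [59.9 61.2] -392.0 9.5
86.2 56 [60.4 61.1] -392.2 8.3
94.2 40 [60.9 61.7] -391.8 6.8
102.2 53 [61.3 62.5] -391.6 8.2
110.2 75 [64.  65.5] -391.8 12.7
118.2 103 [64.3 65.5] -391.7 16.1
126.2 95 [64.7 66.2] -391.7 13.7
134.2 8 [57.3 60.1] -392.3 7.5
[-0.90996127  0.41469324] [-0.41469324 -0.90996127]
```

```bash
python3 -m jog '[0,20,3,50,1.2, 0,40,6,100,1.2, 0,57,6,155,1.2, 0,57,6,210,1.2, 0,57,6,250,1.2, 0,57,6,269,1.2, 0,57,6,269,1.2]' 5; python3 - <<'E'
from h import *
n="wrist"; s=telemetry.state(); im,d=viewer.snapshot(n); cv2.imwrite("pics/w2.png",im[150:480,120:520])
print(s["tcp_pos"])
E
```

```text
clock: 4.58
tcp_pos: [450.4, 225.1, 57.9]
tool_rot: [[-0.91, 0.414, -0.002], [0.414, 0.91, -0.001], [0.002, -0.002, -1.0]]
contact_force: [0.3, -0.5, 0.5]
grip_width: 0.499
[450.40813449 225.07089868  57.92030911]
```

View pics/w2.png

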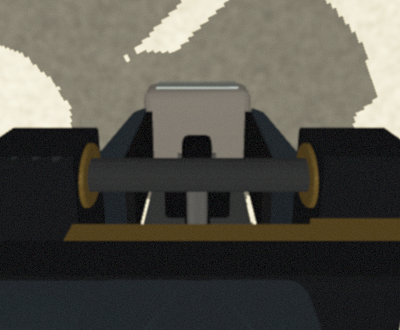

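```bash
python3 -m jog '[-1,0,0,0,0,-1,0,0,0,0,-1,0,0,0,0,-1,0,0,0,0,-1,-1,0,-11,0,-1,-3.4,0,-22.5,0,-1,-11.2,0,-43.9,0,-1,-11.2,0,-43.9,0]' 5
```

```text
clock: 5.62
tcp_pos: [462.1, 221.0, 104.5]
tool_rot: [[-0.91, 0.414, 0.002], [0.414, 0.91, 0.001], [-0.002, 0.002, -1.0]]
contact_force: [-1.8, 2.5, 1.5]
grip_width: 0.189
```

```bash
python3 -m jog '[-1,-11.9,0,-19.4,0,-1,-27.5,0,-36,0,-1,-46,0,-49.3,0,-1,-66.8,0,-58.6,0,-1,-89,0,-63.6,0,-1,-111.7,0,-64,0,-1,-134.1,0,-60,0,-1,-150.1,0,-54.1,0,-1,-162.2,0,-47.6,0,-1,-162.2,0,-47.6,0]'; python3 - <<'E'
from h import *
for n in("scene","top"):
    im,d=viewer.snapshot(n); cv2.imwrite(f"pics/{n}3.png",im)
a=cv2.imread("pics/scene3.png")[130:235,300:425];b=cv2.imread("pics/top3.png")[200:300,200:320]
cv2.imwrite("pics/v3.png",np.hstack([cv2.resize(a,(400,336),interpolation=3),cv2.resize(b,(400,336),interpolation=3)]))
E
```

```text
clock: 6.88
tcp_pos: [609.9, 153.3, 150.0]
tool_rot: [[-0.91, 0.414, 0.001], [0.414, 0.91, -0.0], [-0.001, 0.0, -1.0]]
contact_force: [3.2, -1.9, 4.7]
grip_width: 0.191
```

View pics/v3.png

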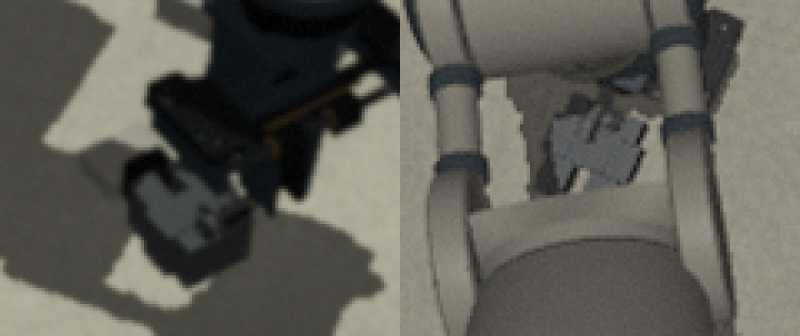

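```bash
python3 -m jog '[0.5,0,0,0,0,0.5,0,0,0,0,0.5,0,0,-30,0,1,0,0,-80,0,1,40,0,-130,0,1,80,0,-170,0,1,120,0,-170,0,1,120,0,-170,0,1,120,0,-170,0]'; python3 - <<'E'
from h import *
s=telemetry.state(); n="wrist"; c=cam(n); im,d=viewer.snapshot(n); cv2.imwrite("pics/w4.png",im)
for q in("reader","handle"):
  for r in viewer.trace(q,n)[:2]:
    P=pts(n,d,r["region"],c); P=P[P[:,2]>14]; print(q,r["conf"],r["box"])
    a=np.radians(155.5); X=np.array([np.cos(a),np.sin(a)]);Y=np.array([-X[1],X[0]]); o=np.array([533.6,187.6])
    u=(P[:,:2]-o)@X; v=(P[:,:2]-o)@Y; z=P[:,2]
    w=(z>38)&(z<50);hd=(z>17)&(z<30)&(u>60)
    for k in(w,hd): print(k.sum(), cv2.minAreaRect(P[k][:,:2].astype(np.float32)) if k.sum()>20 else '', np.percentile(u[k],[1,99]) if k.any() else'', np.percentile(v[k],[1,99]) if k.any() else '')
    t=z>70; print("high",t.sum(), np.percentile(u[t],[2,50,98]),np.percentile(v[t],[2,50,98]),np.percentile(z[t],[2,50,98])) if t.any() else 0
    if t.any():
        l=np.polyfit(z[t],u[t],1); print(l, np.arctan2(1,l[0]))
print(s["tcp_pos"],s["contact_force"])
E
```

```text
clock: 8.1
tcp_pos: [499.6, 203.3, 320.4]
tool_rot: [[-0.911, 0.413, -0.0], [0.413, 0.911, -0.0], [0.0, -0.0, -1.0]]
contact_force: [1.2, 0.5, -0.5]
grip_width: 0.996
reader 0.8 [289.0, 144.1, 347.7, 357.9]
3516 ((519.4449462890625, 194.97994995117188), (72.08186340332031, 105.88785552978516), 65.47874450683594) [-35.14332935  67.66137987] [-35.26820673  33.45340505]
1740 ((452.10137939453125, 224.62646484375), (58.955848693847656, 45.136234283447266), 65.65296173095703) [ 68.6128321  112.05069324] [-28.95252727  29.06880268]
high 808 [-91.2185787  -53.87104213  -6.91683425] [-10.15458492  -0.75882026   8.57379092] [ 80.55057043 112.81632436 165.29847468]
[-0.55934621 13.53811601] 2.0807868032363013
handle 0.68 [503.6, 238.6, 585.4, 278.0]
252 ((669.6054077148438, 422.10247802734375), (19.535696029663086, 55.931732177734375), 20.10414695739746) [-51.74355686 -11.56591385] [-291.77496742 -254.45222346]
0   
high 1046 [-37.2568667  -23.66400903 -12.53224979] [-299.14627958 -273.78243338 -256.2324244 ] [ 71.00686499  88.24329904 105.1245985 ]
[ -0.15436343 -10.07352443] 1.7239509340865247
[499.59576688 203.33454374 320.35443874] [ 1.22112252  0.51858171 -0.5337265 ]
```

View pics/w4.png

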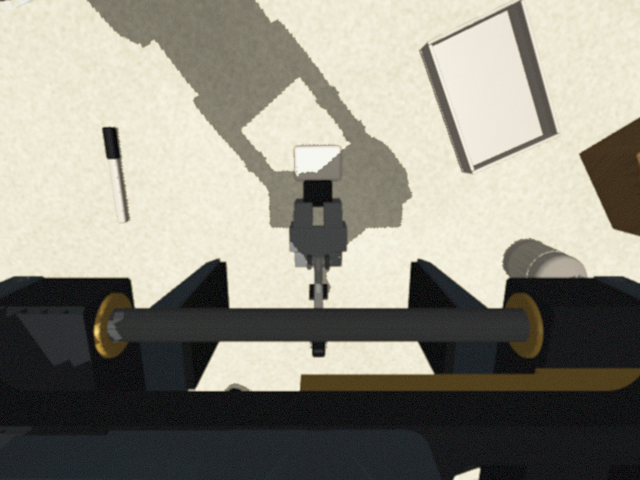

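```bash
python3 - <<'E'
from h import *
n="wrist"; c=cam(n); im,d=viewer.snapshot(n); R=viewer.trace("reader",n)[0]["region"]
R=cv2.dilate(R.astype(np.uint8),np.ones((5,5)))>0
P=pts(n,d,R,c); a=np.radians(155.5); X=np.array([np.cos(a),np.sin(a)]);Y=np.array([-X[1],X[0]]); o=np.array([533.6,187.6])
u=(P[:,:2]-o)@X; v=(P[:,:2]-o)@Y; z=P[:,2]
for l in range(20,84,4):
    k=(u>=l)&(u<l+4); print(l,[(int(np.median(z[k&(abs(v-m)<3)])) if (k&(abs(v-m)<3)).any() else None) for m in range(-40,41,5)])
E
```

```text
20 [None, 1, 47, 47, 46, 47, 46, 2, None, 1, 46, 46, 46, 46, 47, 1, None]
24 [None, 1, 46, 47, 46, 47, 46, 1, None, 1, 46, 46, 46, 46, 46, 0, None]
28 [None, 1, 47, 47, 47, 46, 46, 1, 1, 1, 46, 46, 46, 46, 45, 0, None]
32 [None, 1, 46, 47, 46, 46, 47, 47, None, 46, 46, 46, 46, 46, 46, 1, None]
36 [None, 1, 46, 46, 46, 46, 46, 40, 40, 41, 46, 46, 46, 46, 1, 0, None]
40 [None, 2, 24, 33, 41, 46, 46, 41, 41, 41, 46, 46, 39, 30, 13, 0, None]
44 [None, 1, 1, 1, 2, 41, 40, 40, 40, 40, 40, 40, 0, 0, 1, None, None]
48 [None, None, None, None, 1, 40, 40, 40, 40, 41, 41, 40, 0, None, None, None, None]
52 [None, None, None, None, 1, 40, 41, 40, 40, 41, 41, 40, 1, None, None, None, None]
56 [None, None, None, None, 2, 40, 41, 41, 40, 40, 40, 41, 0, None, None, None, None]
60 [None, None, 0, 1, 1, 40, 41, 41, 401, 40, 41, 41, 1, 0, 0, None, None]
64 [None, 0, 0, 1, 21, 40, 40, 40, 41, 40, 40, 40, 21, 2, 1, 0, None]
68 [None, 0, 21, 24, 23, 25, 24, 25, 40, 25, 24, 24, 24, 23, 0, 0, None]
72 [None, 1, 21, 24, 24, 25, 25, 25, 24, 25, 24, 24, 24, 24, 20, 0, None]
76 [None, 1, 22, 23, 25, 25, 24, 24, 25, 25, 25, 24, 24, 24, 20, 1, None]
80 [None, 1, 21, 24, 24, 24, 24, 24, 24, 24, 25, 25, 25, 24, 20, 0, None]
```

```bash
python3 - <<'E'
import cv2
a=cv2.imread("pics/w4.png")[130:290,250:390]; cv2.imwrite("pics/w4c.png",cv2.resize(a,None,fx=4,fy=3.7,interpolation=3))
E
```

```text
(no output)
```

View pics/w4c.png

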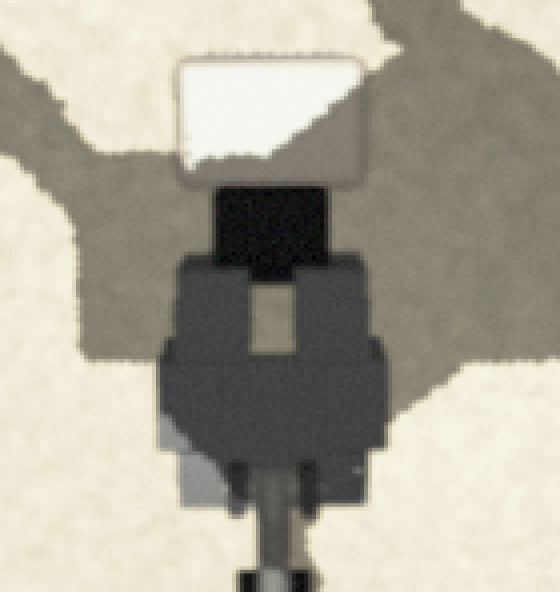

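```bash
python3 - <<'E'
from h import *
n="wrist"; s=telemetry.state(); c=cam(n); im,d=viewer.snapshot(n)
P=(pts(n,d,d>0,c)-s["tcp_pos"])@s["tool_rot"]
for z in range(-60,16,6):
    k=(P[:,2]>=z)&(P[:,2]<z+6)&(abs(P[:,1])<70)&(abs(P[:,1])>35); 
    if k.any(): print(z,k.sum(),"x",np.percentile(P[k,0],[1,50,99]).round(1),"|y|",np.percentile(abs(P[k,1]),[1,50,99]).round(1))
E
```

```text
-60 743 x [-6.4  4.9 12.5] |y| [47.9 48.7 50. ]
-54 664 x [-10.5   1.    9.1] |y| [47.9 48.7 49.9]
-48 1304 x [-15.5  -2.9  17.6] |y| [44.9 48.3 57. ]
-42 1117 x [-16.1   1.2  17.7] |y| [44.7 46.9 57.7]
-36 918 x [-15.9  15.3  17.7] |y| [44.8 46.4 57.2]
-30 767 x [-16.3  14.9  17.6] |y| [44.7 46.4 56.7]
-24 668 x [-16.2  15.1  17.6] |y| [44.7 46.4 56.3]
-18 567 x [-16.   14.7  17.5] |y| [44.8 46.4 55.8]
-12 498 x [-15.6  14.6  17.5] |y| [44.8 46.4 55.2]
-6 467 x [-1.7 13.6 17.5] |y| [44.8 46.4 54.8]
0 454 x [-4.7 11.4 17.5] |y| [44.8 46.3 54.1]
6 422 x [-7.3  9.7 17.4] |y| [44.8 46.3 53.3]
12 68 x [-8.3  8.1 17.1] |y| [44.9 45.9 50. ]
```

```bash
python3 -m jog '[0.3,13,0,60,0,0.3,25.5,0.4,120,0,0.3,25.5,0.4,180,0,0.3,25.5,0.4,230,0,0.3,25.5,0.4,260,0,0.3,25.5,0.4,280,0,0.3,25.5,0.4,280,0]'; python3 -m jog '[-1,0,0,0,0,-1,0,0,0,0,-1,0,0,0,0,-1,0,0,0,0,-1,0,0,0,0]' 60
```

```text
clock: 9.28
tcp_pos: [476.4, 213.9, 39.1]
tool_rot: [[-0.91, 0.414, -0.002], [0.414, 0.91, -0.001], [0.001, -0.001, -1.0]]
contact_force: [0.3, 0.1, 0.0]
grip_width: 0.65
clock: 9.9
tcp_pos: [476.7, 214.1, 40.8]
tool_rot: [[-0.91, 0.414, 0.0], [0.414, 0.91, -0.0], [-0.0, 0.0, -1.0]]
contact_force: [-0.7, -1.4, 7.3]
grip_width: 0.392
```

```bash
python3 -m jog '[-1,0,0,-5,0,-1,0,0,-20,0,-1,0,0,-40,0,-1,0,0,-70,0,-1,0,0,-110,0,-1,0,0,-150,0,-1,0,0,-170,0,-1,0,0,-170,0,-1,0,0,-170,0]'; python3 - <<'E'
from h import *
n="wrist"; s=telemetry.state(); c=cam(n); im,d=viewer.snapshot(n); cv2.imwrite("pics/w5.png",im)
r=viewer.trace("reader",n)[0]; P=(pts(n,d,r["region"],c)-s["tcp_pos"])@s["tool_rot"]
print(r["conf"],s["contact_force"],s["moment"],s["grip_width"])
for l in range(-120,60,8):
    k=(P[:,0]>=l)&(P[:,0]<l+8)&(abs(P[:,1])<28)&(abs(P[:,1])>8)
    if k.sum()>5: print(l,k.sum(),np.percentile(P[k,2],[10,50,90]).round(1))
for n in("top","scene"):
    im,d=viewer.snapshot(n); r=viewer.trace("mount",n)[0]; P=pts(n,d,r["region"]); f=P[(P[:,2]>8)&(P[:,2]<22)]; print(n,r["conf"],cv2.minAreaRect(f[:,:2].astype(np.float32)),np.median(f[:,2]))
    cv2.imwrite(f"pics/{n}5.png",im)
    hi=P[P[:,2]>55]; 
    for lo in range(55,145,5):
        k=hi[(hi[:,2]>=lo)&(hi[:,2]<lo+5)]
        if len(k)>4: print(lo,len(k),cv2.minEnclosingCircle(k[:,:2].astype(np.float32)),k.mean(0).round(1))
E
```

```text
clock: 11.02
tcp_pos: [475.9, 214.0, 209.8]
tool_rot: [[-0.91, 0.414, -0.001], [0.414, 0.91, -0.0], [0.001, -0.001, -1.0]]
contact_force: [-0.8, -0.1, -7.3]
grip_width: 0.388
0.96 [-0.79207675 -0.1142936  -7.26313709] [0.19530085 0.09976528 0.00795624] 0.38826073600369265
-40 301 [-6.4 -5.7 -5. ]
-32 769 [-6.3 -5.5 -4.8]
-24 505 [-6.1 -5.3 -4.1]
-8 250 [-0.7  0.2  1.2]
0 1093 [-0.3  2.  16. ]
8 659 [15.2 16.  16.8]
16 1195 [15.  15.9 16.7]
24 1244 [14.9 15.8 16.7]
32 1305 [14.9 15.7 16.6]
40 1385 [15.  16.1 17.5]
48 533 [19.1 20.7 30.2]
top 0.64 ((597.906494140625, -172.36273193359375), (119.61001586914062, 121.3536148071289), 72.38912200927734) 12.82610499513996
85 39 ((601.424072265625, -174.24497985839844), 41.72829818725586) [ 601.  -173.3   88.6]
90 319 ((601.3656616210938, -173.99110412597656), 41.928916931152344) [ 601.4 -174.4   93.1]
95 341 ((600.943115234375, -173.5675506591797), 41.89326095581055) [ 600.9 -172.7   97.1]
100 59 ((599.3536376953125, -172.95704650878906), 40.453102111816406) [ 595.4 -171.5  101.6]
115 19 ((601.3916625976562, -174.1548614501953), 14.8543519973
[... 556 characters left out ...]
74.5228729248047), 42.59988021850586) [ 603.5 -178.7   93.7]
95 614 ((602.5634765625, -174.94859313964844), 42.41161346435547) [ 603.3 -176.6   96.6]
100 7 ((602.080322265625, -174.77169799804688), 37.251075744628906) [ 603.5 -186.9  101.2]
110 11 ((605.565673828125, -179.90347290039062), 11.800352096557617) [ 608.7 -182.7  114.2]
115 27 ((602.5589599609375, -175.11798095703125), 14.981108665466309) [ 607.  -181.4  117.7]
120 46 ((601.8792114257812, -175.6361846923828), 14.583772659301758) [ 605.6 -178.   122.6]
125 77 ((601.7483520507812, -175.4573974609375), 12.658018112182617) [ 601.7 -176.2  127.1]
130 21 ((601.8292846679688, -174.6627655029297), 8.329293251037598) [ 601.8 -174.2  131.2]
```

View pics/w5.png

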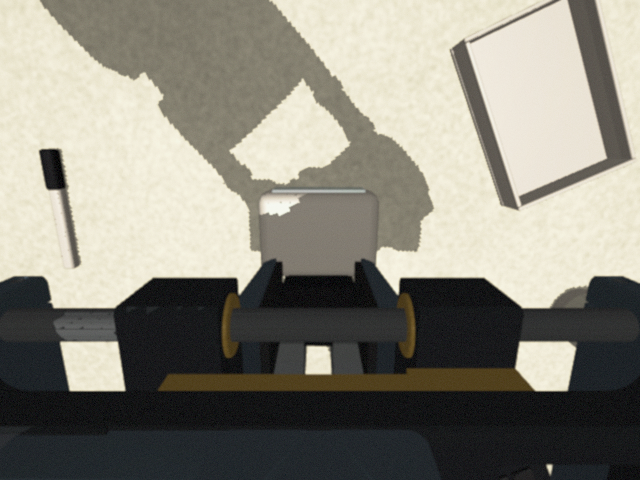

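```bash
python3 -m jog '[-1,-8,-12,0,0,-1,-28,-40,0,0,-1,-53,-75,0,0,-1,-78,-111,0,0,-1,-105,-150,0,0,-1,-132,-188,0,0,-1,-158,-225,0,0,-1,-184,-262,0,0,-1,-203,-289,0,0,-1,-211.5,-301,0,0]'; python3 -m jog '[-1,0,0,0,0,-1,0,0,0,0]';  python3 - <<'E'
from h import *
n="wrist"; s=telemetry.state(); c=cam(n); im,d=viewer.snapshot(n)
r=viewer.trace("reader",n)[0]; P=(pts(n,d,r["region"],c)-s["tcp_pos"])@s["tool_rot"]
print(r["conf"],s["contact_force"],s["moment"],s["grip_width"])
k=(P[:,2]>10)&(P[:,2]<22); print("head x",np.percentile(P[k,0],[2,98]),"y",np.percentile(P[k,1],[2,98]),np.polyfit(P[k,0],P[k,2],1))
print("socket",s["tcp_pos"]-63*s["tool_rot"][:,0])
a=s["tool_rot"]
for n in("scene","top"):
    im,d=viewer.snapshot(n); cv2.imwrite(f"pics/{n}6.png",im)
    rs=viewer.trace("reader",n)
    if rs: P=(pts(n,d,rs[0]["region"])-s["tcp_pos"])@a; print(n,rs[0]["conf"],rs[0]["box"],np.percentile(P,[2,50,98],axis=0).round(1))
A=cv2.imread("pics/scene6.png")[250:390,230:400]; cv2.imwrite("pics/v6.png",cv2.resize(A,None,fx=4,fy=4,interpolation=3))
E
```

```text
clock: 12.58
tcp_pos: [544.3, -149.8, 210.2]
tool_rot: [[-0.91, 0.416, -0.0], [0.416, 0.91, -0.0], [0.0, -0.0, -1.0]]
contact_force: [0.5, -0.6, -7.4]
grip_width: 0.388
clock: 12.82
tcp_pos: [544.1, -146.6, 210.3]
tool_rot: [[-0.91, 0.414, -0.001], [0.414, 0.91, 0.0], [0.001, 0.0, -1.0]]
contact_force: [-0.5, 0.4, -8.5]
grip_width: 0.388
0.92 [-0.47047128  0.42565984 -8.51709331] [0.16617432 0.10445231 0.01366091] 0.38764360430112177
head x [ 6.73137093 49.12228004] y [-27.12158986  28.39929115] [ 0.03794157 15.03451799]
socket [ 601.48962871 -172.67032739  210.24461801]
top 0.94 [372.7, 164.4, 431.2, 260.8] [[-195.2  -32.6 -124.3]
 [-104.1   -0.8   13. ]
 [  51.9   22.8  212.4]]
```

View pics/v6.png

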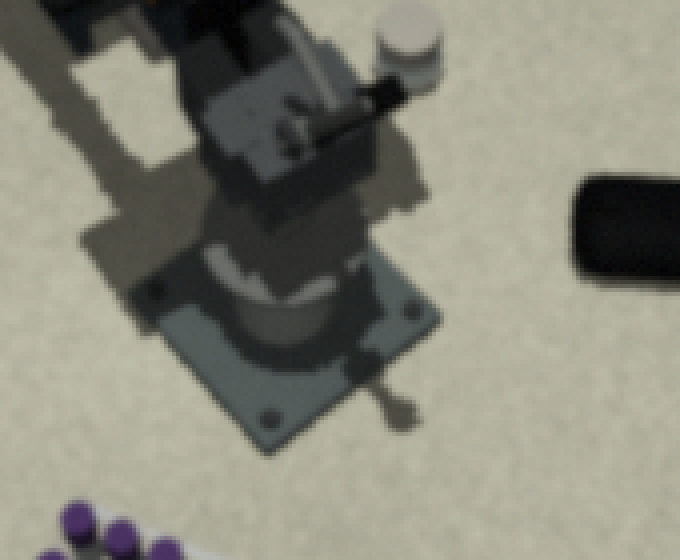

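```bash
python3 -m jog '[-1,0,-1.5,10,0,-1,0,-1.5,22,0,-1,0,-1.5,32,0,-1,0,-1.5,40,0,-1,0,-1.5,48,0,-1,0,-1.5,54,0,-1,0,-1.5,54,0,-1,0,-1.5,54,0]'
```

```text
clock: 14.12
tcp_pos: [544.1, -148.8, 156.7]
tool_rot: [[-0.91, 0.414, 0.0], [0.414, 0.91, -0.0], [-0.0, -0.0, -1.0]]
contact_force: [-0.1, -0.4, -7.3]
grip_width: 0.388
```

```bash
python3 -m jog '[-1,0,0,4,0,-1,0,0,8,0,-1,0,0,12,0,-1,0,0,12,0,-1,0,0,12,0]'
```

```text
clock: 14.75
tcp_pos: [543.9, -148.7, 144.4]
tool_rot: [[-0.91, 0.414, -0.0], [0.414, 0.91, 0.0], [0.0, 0.0, -1.0]]
contact_force: [-0.3, 1.2, -7.7]
grip_width: 0.391
```

```bash
python3 -m jog '[-1,0,0,2,0,-1,0,0,4,0,-1,0,0,6,0,-1,0,0,6,0]'; python3 -m jog '[-1,0,0,1,0,-1,0,0,2,0,-1,0,0,2,0]'
```

```text
clock: 15.25
tcp_pos: [543.9, -148.7, 138.2]
tool_rot: [[-0.91, 0.414, -0.0], [0.414, 0.91, 0.0], [0.0, -0.0, -1.0]]
contact_force: [0.3, 0.3, -7.8]
grip_width: 0.383
clock: 15.62
tcp_pos: [544.0, -148.7, 136.4]
tool_rot: [[-0.91, 0.414, 0.0], [0.414, 0.91, -0.0], [-0.0, 0.0, -1.0]]
contact_force: [-0.4, 0.4, -5.9]
grip_width: 0.391
```

```bash
python3 -m jog '[-1,0,0,0.5,0,-1,0,0,1,0,-1,0,0,1,0,-1,0,0,1,0]'; python3 -m jog '[-1,0,0,0.5,0,-1,0,0,0.5,0]'
```

```text
clock: 16.12
tcp_pos: [544.0, -148.7, 135.7]
tool_rot: [[-0.91, 0.414, 0.0], [0.414, 0.91, -0.0], [-0.0, 0.0, -1.0]]
contact_force: [-4.0, 2.1, 5.8]
grip_width: 0.389
clock: 16.38
tcp_pos: [543.9, -148.7, 135.6]
tool_rot: [[-0.91, 0.414, 0.0], [0.414, 0.91, -0.0], [-0.0, 0.0, -1.0]]
contact_force: [-7.1, 3.4, 12.7]
grip_width: 0.388
```

```bash
cat > tilt.py <<'E'
from h import *
n="wrist"; s=telemetry.state(); c=cam(n); F=[]
for i in range(3):
    im,d=viewer.snapshot(n); r=viewer.trace("reader",n)[0]; m=cv2.erode(r["region"].astype(np.uint8),np.ones((5,5)))>0
    F.append((pts(n,d,m,c)-s["tcp_pos"])@s["tool_rot"])
P=np.vstack(F); cv2.imwrite("pics/tilt.png",im)
for nm,k in(("head",(P[:,0]>10)&(P[:,0]<45)&(abs(P[:,1])<24)&(P[:,2]>11)&(P[:,2]<21)),("house",(P[:,0]<-22)&(P[:,0]>-45)&(abs(P[:,1])<28)&(abs(P[:,1])>9)&(P[:,2]<0)&(P[:,2]>-14))):
    A=np.c_[P[k,:2],np.ones(k.sum())]; q=np.linalg.lstsq(A,P[k,2],rcond=None)[0]; print(nm,k.sum(),"slopes",q.round(4),"z",np.median(P[k],0).round(2))
s=telemetry.state();print(s["clock"],s["tcp_pos"],s["contact_force"],s["moment"])
E
python3 tilt.py
```

```text
Traceback (most recent call last):
  File "tilt.py", line 4, in <module>
    im,d=viewer.snapshot(n); r=viewer.trace("reader",n)[0]; m=cv2.erode(r["region"].astype(np.uint8),np.ones((5,5)))>0
                               ~~~~~~~~~~~~~~~~~~~~~~~~^^^
IndexError: list index out of range
```

```bash
sed -i 's/r=viewer.trace.*$/m=d>0/' tilt.py; python3 tilt.py
```

```text
head 19261 slopes [ 6.70000e-03 -1.00000e-03  1.58365e+01] z [28.66 -0.09 16.04]
house 3429 slopes [ 5.4100e-02 -1.6000e-03 -4.2689e+00] z [-28.67   9.51  -5.81]
16.725 [ 543.91532191 -148.68886347  135.58805173] [-6.22765242  4.35908435 11.72200491] [0.61350893 0.87685732 0.0371767 ]
```

```bash
python3 -m jog '[-1,0.5,0,0,0,-1,1,0,0,0,-1,1,0,0,0]';python3 tilt.py
```

```text
clock: 17.1
tcp_pos: [543.7, -148.6, 135.6]
tool_rot: [[-0.91, 0.414, 0.002], [0.414, 0.91, -0.001], [-0.002, 0.0, -1.0]]
contact_force: [-2.0, 2.1, 8.2]
grip_width: 0.385
head 19244 slopes [ 6.40000e-03 -1.40000e-03  1.58641e+01] z [28.67  0.37 16.06]
house 3435 slopes [ 5.250e-02 -2.000e-03 -4.326e+00] z [-28.67   9.48  -5.84]
17.25 [ 543.76163962 -148.61505798  135.5681985 ] [-2.42238663  1.87836798  7.84728862] [0.33755564 0.10851585 0.08216438]
```

```bash
python3 -m jog '[-1,0.2,0,0.4,0,-1,0.2,0,0.4,0,-1,0.2,0,0.4,0]';python3 -m jog '[-1,0,0,0,0,-1,0,0,0,0]';python3 -m jog '[-1,0,0,0,0,-1,0,0,0,0]';python3 -m jog '[-1,0,0,0,0,-1,0,0,0,0]'; python3 tilt.py
```

```text
clock: 17.62
tcp_pos: [543.7, -148.6, 135.4]
tool_rot: [[-0.91, 0.414, 0.002], [0.414, 0.91, -0.001], [-0.002, 0.0, -1.0]]
contact_force: [-3.6, 0.9, 11.6]
grip_width: 0.392
clock: 17.88
tcp_pos: [543.7, -148.5, 135.4]
tool_rot: [[-0.91, 0.414, 0.002], [0.414, 0.91, -0.001], [-0.002, 0.0, -1.0]]
contact_force: [-3.2, 1.0, 11.7]
grip_width: 0.393
clock: 18.12
tcp_pos: [543.7, -148.6, 135.4]
tool_rot: [[-0.91, 0.414, 0.002], [0.414, 0.91, -0.001], [-0.002, 0.0, -1.0]]
contact_force: [-3.0, 1.1, 12.1]
grip_width: 0.386
clock: 18.38
tcp_pos: [543.7, -148.6, 135.4]
tool_rot: [[-0.91, 0.414, 0.002], [0.414, 0.91, -0.001], [-0.002, 0.0, -1.0]]
contact_force: [-3.4, 1.7, 11.9]
grip_width: 0.391
head 19231 slopes [ 8.10000e-03 -1.00000e-03  1.58389e+01] z [28.68 -0.08 16.08]
house 3430 slopes [ 5.490e-02 -9.000e-04 -4.318e+00] z [-28.63   9.49  -5.88]
18.525 [ 543.66157141 -148.54003782  135.43407868] [-2.21215182  2.32262401 11.77610473] [0.40500429 0.21980932 0.07053351]
```

```bash
python3 -m jog '[-1,-0.2,0,-0.8,0,0.4,-0.2,0,-0.8,0,0.4,-0.2,0,-0.8,0,0.4,-0.2,0,-0.8,0,0.4,-0.2,0,-20,0,0.4,0,0,-70,0,0.4,0,0,-130,0,0.4,0,0,-190,0,0.4,0,0,-240,0,0.4,0,0,-240,0]'; cat > look.py <<'E'
from h import *
import sys
s=telemetry.state(); n="wrist"; c=cam(n); im,d=viewer.snapshot(n); cv2.imwrite(sys.argv[1],im)
P=pts(n,d,d>0,c); T=s["tool_rot"]; X=T[:2,0]; o=np.array([600.9,-174.4]); a=np.array([X[0],X[1]]); b=np.array([-a[1],a[0]])
u=(P[:,:2]-o)@a; v=(P[:,:2]-o)@b; z=P[:,2]-95.5
near=(u>-130)&(u<130)&(abs(v)<50)&(z>10)&(z<175)
hd=near&(u>75)&(u<105)&(abs(v)<24)&(z<32); print("head z",np.median(z[hd]),np.polyfit(u[hd],z[hd],1)[0],"v",np.percentile(v[near&(u>70)&(z<30)],[2,98]),"u max",np.percentile(u[near&(z<30)],99))
w=near&(z>40)&(z<52)&(abs(v)>12); print("house z",np.median(z[w]),np.percentile(u[w],[2,98]),np.percentile(v[w],[2,98]),np.linalg.lstsq(np.c_[u[w],v[w],np.ones(w.sum())],z[w],rcond=None)[0])
t=near&(z>70)&(abs(v)<14); 
if t.sum()>30: l=np.polyfit(z[t],u[t],1); print("handle",t.sum(),"theta",np.arctan2(1,l[0]),"v",np.median(v[t]),"u",np.percentile(u[t],[1,99]),"z",np.percentile(z[t],[1,99]))
print(s["tcp_pos"],s["contact_force"],T[:,0])
E
python3 look.py pics/w7.png
```

```text
clock: 19.77
tcp_pos: [544.1, -148.7, 378.4]
tool_rot: [[-0.91, 0.414, 0.006], [0.414, 0.91, -0.003], [-0.007, 0.0, -1.0]]
contact_force: [-0.5, 0.7, -0.4]
grip_width: 0.702
head z 24.341252525515927 -0.00350412949731809 v [-29.36562257  27.33691226] u max 111.51185206010712
house z 46.23266152346139 [-35.42518819  56.07380405] [-34.78562661  32.86931438] [-2.89397330e-02  9.20955188e-04  4.61906986e+01]
handle 456 theta 2.58842955692876 v -0.37814661416176487 u [-75.06826049  -5.14032381] z [ 93.92031172 142.8900204 ]
[ 544.12849768 -148.7176504   378.3942272 ] [-0.50057399  0.7369872  -0.39803558] [-0.91029647  0.41389902 -0.0069235 ]
```

View pics/w7.png

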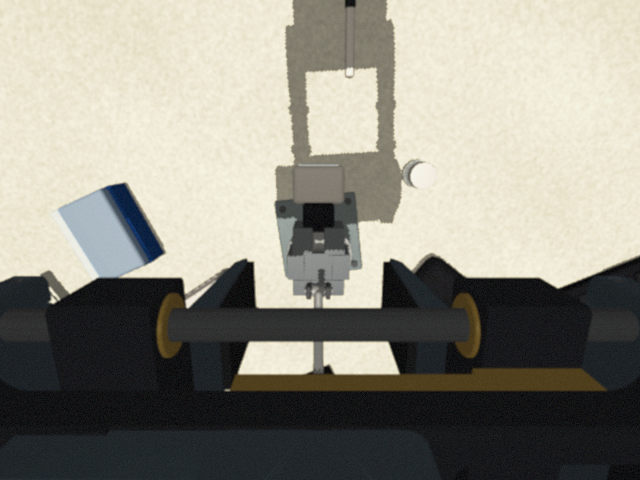

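```bash
python3 -m jog '[0,-40,0.8,0,0,0,-80,0.8,0,0,0,-120,0.8,10,0,0,-145,0.8,40,0,0,-145,0.8,80,0,0,-145,0.8,115,0,0,-145,0.8,132,0,0,-145,0.8,132,0]'; python3 -m jog '[-1,0,0,0,0,-1,0,0,0,0,-1,0,0,0,0,-1,0,0,0,0,-1,0,0,0,0]' 5
```

```text
clock: 20.82
tcp_pos: [674.5, -207.2, 241.1]
tool_rot: [[-0.91, 0.414, -0.003], [0.414, 0.91, 0.001], [0.003, -0.0, -1.0]]
contact_force: [-0.4, -0.4, 1.4]
grip_width: 0.501
clock: 21.45
tcp_pos: [675.6, -207.8, 243.1]
tool_rot: [[-0.91, 0.414, 0.001], [0.414, 0.91, -0.001], [-0.001, -0.0, -1.0]]
contact_force: [1.4, -0.9, 5.1]
grip_width: 0.198
```

```bash
python3 -m jog '[-1,18.7,0,-8.4,0,-1,40.9,0,-13.5,0,-1,63.7,0,-14.2,0,-1,86.1,0,-10.3,0,-1,107.3,0,-2.1,0,-1,126.5,0,10.2,0,-1,142.8,0,26.1,0,-1,152.8,0,39.9,0,-1,160.6,0,55.1,0,-1,160.6,0,55.1,0]'
```

```text
clock: 22.7
tcp_pos: [528.0, -140.6, 186.6]
tool_rot: [[-0.91, 0.414, -0.002], [0.414, 0.91, 0.001], [0.002, -0.0, -1.0]]
contact_force: [-1.5, -1.4, -0.2]
grip_width: 0.195
```

```bash
python3 -m jog '[0.2,0,0,0,0,0.2,0,0,0,0,0.2,0,0,-25,0,0.2,-30,0,-75,0,0.2,-45,0,-130,0,0.2,-45,0,-170,0,0.2,-45,0,-170,0,0.2,-45,0,-170,0,0.2,-45,0,-170,0]'; cat >> look.py <<'E'
t=near&(abs(v)<12)&(z>52)&(z<140)&(u>-25)&(u<100)
for l in range(-25,100,8):
    k=t&(u>=l)&(u<l+8)
    if k.sum()>5: print(l+4,k.sum(),np.percentile(z[k],[10,50,90]).round(1),np.percentile(v[k],[2,50,98]).round(1))
E
python3 look.py pics/w8.png
```

```text
clock: 23.82
tcp_pos: [569.5, -159.4, 356.2]
tool_rot: [[-0.91, 0.414, -0.002], [0.414, 0.91, 0.001], [0.002, -0.0, -1.0]]
contact_force: [0.6, 1.0, -0.0]
grip_width: 0.6
head z 24.20013980770571 -0.0015465957602237884 v [-29.82343761  27.07669441] u max 114.26714382253026
house z 46.254742064057496 [-33.19443413  59.49934707] [-34.30484128  33.0642176 ] [-2.80572211e-02  1.33878460e-03  4.62605912e+01]
handle 1384 theta 0.397739303878494 v -1.0192932110756505 u [-0.52641828 89.19908721] z [ 72.5163139  109.42745714]
[ 569.4725442  -159.4458839   356.22397826] [ 0.56729382  1.04948932 -0.02806332] [-0.9103437   0.41384777  0.00209064]
-21 163 [55.8 59.2 61.5] [-11.5   0.   11.6]
-13 60 [61.1 62.7 64.4] [-5.2 -0.5  4.2]
-5 50 [64.4 65.8 67. ] [-5.1 -0.5  4.1]
3 153 [72.5 74.7 76.1] [-11.   -1.    9.9]
11 152 [76.2 78.2 80. ] [-10.8  -1.    9.8]
19 140 [78.  79.9 81.4] [-10.7  -0.5   9.6]
27 71 [79.2 80.5 82. ] [-4.9 -0.1  3.8]
35 80 [82.5 84.1 85.7] [-4.8 -1.   3.7]
43 83 [86.3 87.6 89.5] [-5.7 -1.   3.7]
51 90 [89.6 91.5 93. ] [-5.6 -1.   3.6]
59 90 [93.3 94.7 96.7] [-5.6 -1.   3.5]
67 113 [ 96.8 101.9 103.3] [-7.2 -1.   5.8]
75 173 [102.5 104.6 106.8] [-9.7 -1.   7.7]
83 183 [103.2 107.7 109.4] [-9.2 -1.   7.1]
91 56 [100.1 103.1 105.3] [-7.1 -1.   5. ]
```

View pics/w8.png

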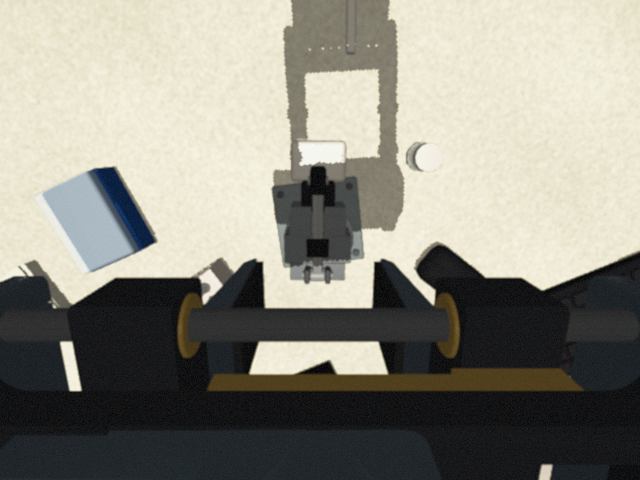

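```bash
python3 -m jog '[-1,-10,0,40,0,-1,-20,0,80,0,-1,-20,0,120,0,-1,-20,0,150,0,-1,-20,0,160,0,-1,-20,0,160,0]' 20; python3 -m jog '[-1,0,0,3,0,-1,0,0,6,0,-1,0,0,9,0,-1,0,0,12,0,-1,0,0,12,0]'
```

```text
clock: 24.62
tcp_pos: [588.1, -167.9, 197.3]
tool_rot: [[-0.91, 0.414, -0.001], [0.414, 0.91, 0.0], [0.001, -0.0, -1.0]]
contact_force: [-0.8, 0.5, 0.0]
grip_width: 0.007
clock: 25.25
tcp_pos: [588.0, -167.9, 185.2]
tool_rot: [[-0.91, 0.414, -0.0], [0.414, 0.91, 0.0], [0.001, -0.0, -1.0]]
contact_force: [-0.2, -0.0, -0.2]
grip_width: 0.001
```

```bash
python3 -m jog '[-1,0,0,3,0,-1,0,0,6,0,-1,0,0,8,0,-1,0,0,8,0]'
```

```text
clock: 25.75
tcp_pos: [588.1, -168.0, 177.2]
tool_rot: [[-0.91, 0.414, -0.0], [0.414, 0.91, 0.0], [0.0, -0.0, -1.0]]
contact_force: [-0.3, -0.0, 0.1]
grip_width: 0.006
```

```bash
python3 look.py pics/w9.png | tail -16
```

```text
handle 16055 theta 1.7814830435892821 v 0.0036670856718788135 u [ 8.91137131 95.45751882] z [ 70.54605984 174.58497202]
[ 588.13236081 -167.95306218  177.16027824] [-0.29364054 -0.00607019  0.12701775] [-9.10319399e-01  4.13906450e-01  2.07421552e-04]
-21 15 [57.6 58.5 59.2] [-1.5 -1.5 -1. ]
3 89 [ 65.8 124.1 124.8] [-3.6 -0.6  2.3]
11 411 [123.2 124.2 125.1] [-4.6 -1.   2.4]
19 184 [ 67.5 124.3 130.8] [-4.7 -1.   2.4]
27 843 [ 66.   98.6 118.4] [-5.1 -1.   3.8]
35 902 [ 65.2  82.  103.4] [-10.4  -0.5   8.1]
43 313 [65.5 66.7 67.5] [-5.5 -0.5  4. ]
51 328 [66.6 67.9 68.7] [-5.4 -0.5  4.4]
59 346 [67.9 69.  70. ] [-5.3 -0.5  4.3]
67 365 [69.1 70.3 71.3] [-5.5 -0.5  4.2]
75 436 [70.6 73.9 75.3] [-6.8 -0.5  5.3]
83 687 [73.  75.4 76.7] [-9.1 -1.   7.6]
91 663 [74.3 76.7 77.8] [-8.9 -1.   7.4]
99 214 [70.9 76.4 77.7] [-7.  -1.   5.1]
```

```bash
python3 -m jog '[-1,0,0,2,0,-1,0,0,4,0,-1,0,0,5,0,-1,0,0,5,0]'; python3 -m jog '[-1,0,0,1,0,-1,0,0,1,0]'
```

```text
clock: 26.3
tcp_pos: [588.1, -168.0, 172.3]
tool_rot: [[-0.91, 0.414, -0.0], [0.414, 0.91, 0.0], [0.0, -0.0, -1.0]]
contact_force: [-0.1, 0.5, 0.8]
grip_width: 0.011
clock: 26.55
tcp_pos: [588.2, -167.9, 171.4]
tool_rot: [[-0.91, 0.414, 0.0], [0.414, 0.91, -0.0], [-0.0, 0.0, -1.0]]
contact_force: [-0.6, -0.7, 0.0]
grip_width: 0.003
```

```bash
python3 -m jog '[-1,0,0,1,0,-1,0,0,1,0]'; python3 -m jog '[-1,0,0,0.7,0,-1,0,0,0.7,0]';python3 -m jog '[-1,0,0,0.7,0,-1,0,0,0.7,0]'
```

```text
clock: 26.8
tcp_pos: [588.1, -167.9, 170.4]
tool_rot: [[-0.91, 0.414, -0.0], [0.414, 0.91, 0.0], [0.0, 0.0, -1.0]]
contact_force: [-0.3, 0.0, 0.5]
grip_width: 0.008
clock: 27.05
tcp_pos: [588.1, -167.9, 169.7]
tool_rot: [[-0.91, 0.414, -0.0], [0.414, 0.91, 0.0], [0.0, -0.0, -1.0]]
contact_force: [-1.2, -0.5, 1.0]
grip_width: 0.002
clock: 27.3
tcp_pos: [588.2, -168.0, 169.2]
tool_rot: [[-0.91, 0.414, 0.0], [0.414, 0.91, -0.0], [-0.0, 0.0, -1.0]]
contact_force: [-2.1, -0.3, 3.5]
grip_width: 0.005
```

Contact at the expected bottom height; press on gently.

```bash
python3 -m jog '[-1,0,0,0.6,0,-1,0,0,0.6,0]'; python3 -m jog '[-1,0,0,0.5,0,-1,0,0,0.5,0]'; python3 look.py pics/w10.png | tail -9
```

```text
clock: 27.55
tcp_pos: [588.5, -168.1, 169.0]
tool_rot: [[-0.91, 0.414, 0.001], [0.414, 0.91, -0.0], [-0.001, 0.0, -1.0]]
contact_force: [-1.1, 0.4, 9.5]
grip_width: 0.006
clock: 27.8
tcp_pos: [588.8, -168.2, 168.9]
tool_rot: [[-0.91, 0.414, 0.002], [0.414, 0.91, -0.001], [-0.002, 0.0, -1.0]]
contact_force: [-1.1, 1.1, 13.2]
grip_width: 0.004
35 383 [55.  56.2 89.3] [-7.7 -1.   6.5]
43 300 [54.9 55.9 56.7] [-5.6 -0.5  4. ]
51 316 [54.9 55.9 56.7] [-5.5 -0.8  3.9]
59 330 [54.8 55.8 56.8] [-5.5 -0.8  3.9]
67 325 [54.9 55.9 56.8] [-5.4 -1.   3.8]
75 384 [55.  57.  59.2] [-6.9 -0.8  5.1]
83 612 [55.8 58.6 59.5] [-9.1 -0.8  7.4]
91 604 [55.8 58.5 59.5] [-9.  -0.8  7.4]
99 240 [57.  58.3 59.2] [-7.  -1.   5.4]
```

```bash
python3 -m jog '[-1,0,0,-5,0,-1,0,0,-40,0,-1,10,0,-90,0,-1,30,0,-150,0,-1,45,0,-190,0,-1,45,0,-190,0,-1,45,0,-190,0,-1,45,0,-190,0]'; python3 look.py pics/w11.png; python3 - <<'E'
from h import *
a=cv2.imread("pics/w11.png")[120:300,180:460]
im,d=viewer.snapshot("scene"); b=im[90:480,180:480]
for q in("jar","mouse","marker","bottle","tray","tube_rack","tip_box"):
    r=viewer.trace(q,"scene")
    if r: print(q,round(r[0]["conf"],2),r[0]["box"])
b=cv2.resize(b,(400,520)); a=cv2.resize(a,(400,257)); a=np.vstack([a,np.zeros((263,400,3),np.uint8)]); cv2.imwrite("pics/v11.png",np.hstack([a,b]))
E
```

```text
clock: 28.85
tcp_pos: [547.0, -149.3, 356.4]
tool_rot: [[-0.91, 0.414, -0.002], [0.414, 0.91, 0.001], [0.002, -0.0, -1.0]]
contact_force: [0.1, -0.1, 0.2]
grip_width: 0.002
head z 24.179739607432865 -0.004711754393959666 v [-29.68082491  27.20355515] u max 113.1489486082155
house z 46.170659518026355 [-5.11110055 64.0345717 ] [-34.6360388   33.83088664] [-6.04835291e-02 -1.80449830e-03  4.72300840e+01]
[ 546.95624174 -149.27291048  356.44079358] [ 0.07164945 -0.13498045  0.18257094] [-0.91030897  0.41392235  0.00242285]
-21 16 [55.7 57.  58.9] [-2.  -1.5 -1. ]
-13 13 [55.5 56.3 57.4] [-2. -1. -1.]
-5 16 [55.8 56.2 57.7] [-2.  -1.5 -1. ]
3 10 [55.6 58.  60.9] [-2.  -1.5 -1. ]
11 16 [59.9 60.3 62. ] [-2.  -1.5 -1. ]
19 124 [59.4 60.3 61.4] [-11.3  -1.    9.4]
27 114 [55.8 59.5 61.2] [-11.1  -1.    9.1]
35 65 [55.4 56.3 57.3] [-5.1 -1.   3.2]
43 68 [55.2 56.1 56.8] [-5.1 -1.   3.2]
51 67 [55.1 56.4 57.3] [-5.1 -1.   3.2]
59 72 [55.1 56.1 57. ] [-5.1 -1.   3.1]
67 75 [54.9 56.1 57.1] [-6.1 -1.   3.1]
75 81 [55.4 57.3 59.5] [-7.4 -1.   4.5]
83 123 [56.4 58.8 59.8] [-9.6 -1.   6.6]
91 127 [55.9 58.8 60.1] [-10.   -1.    7.1]
99 57 [55.4 58.2 59.4] [-7.8 -1.   5. ]
jar 0.7 [323.4, 248.3, 340.8, 273.9]
mouse 0.51 [323.0, 248.2, 341.9, 275.8]
bottle 0.73 [448.0, 131.2, 477.9, 177.4]
tray 0.84 [347.0, 103.4, 419.8, 156.6]
tube_rack 0.87 [197.2, 377.7, 298.3, 480.0]
tip_box 0.77 [123.6, 356.4, 206.4, 432.0]
```

View pics/v11.png

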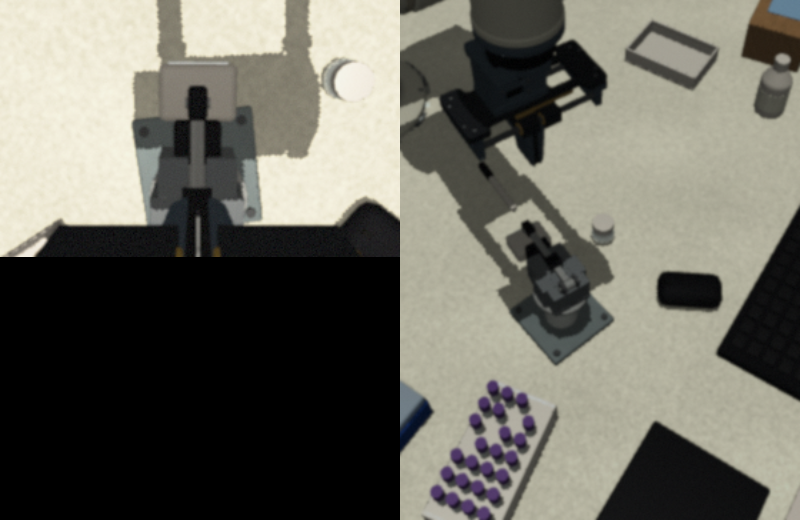

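The reader sits level on the collar with the handle fully down. The jar, mouse, marker and the rest of the things are where they were, and the robot is clear.

```bash
python3 -c "
from workcell import job; print(job.close_job())"
```

```text
the job is handed in; nothing more can be done
None
```

The reader is back on its ball mount and the coupler handle is fully down. I handed the job in at about 29 s on the robot's clock, out of the 72 s allowed.

**What I did**
- I raised the handle to about 2.1 rad and lifted the reader by its grip block at 60 N. The fingers were about 8 mm towards the head and higher than the given grip point, because the 32 mm pads do not fit in the 24 mm gap between housing and head.
- I lowered the reader onto the ball and held it with about 19 to 20 N on the mount, weight included, for about 0.9 s.
- After releasing it, I led the handle down to about 0.4 rad. I then pressed the thumb pad to the stop with about 13 N, roughly 21 N on the mount with the reader's weight.

**Last checks, after backing away**
- **Level and home:** the head and housing tops read 24.2 and 46.2 mm above the assumed collar height of 95.5 mm (nominal 24 and 46). The head slope was about 0.005 rad.
- **Handle:** the bar showed no slope and the pad top read about 60 mm, so it is fully down. I did not tug on the reader to test the lock.
- **Other things:** the bottle, tray, tube rack and tip box stayed within about 4 pixels of where they started, and the jar within about 4. In the last scene picture the detector missed the marker and mistook the jar for the mouse, so I checked those two only by eye; both look unmoved.

**Seen on the way:** the first push onto the mount showed a side force of about 8 N. I shifted 1 mm to bring it to about 3 N before the measured hold.

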